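# Re-lid the fallen tea canister and lift off its outer lid

### The job

The empty tea canister has fallen over: stand it upright on the worktop, then put its nested pair of lids back on together (the inner lid's knob carries both) until the inner lid's plug is fully home in the neck, and let go. Then, as the outer lid is due for a rinse, take it alone by its collar, lift it until it is fully clear above the knob and finish while still holding it there, level and still, over the canister, leaving the inner lid seated; never part the two lids before the inner one is seated. Leave the mug, bowl, garlic and spice jar alone.

Things in the scene. Friction and masses are not known exactly. Their poses are not given: they have to be found in the camera images.
- canister: Green empty tea canister: body 62 x 62 mm, 64 high, then a round brass neck, 50 mm outside, 44 inside, 14 high (rim 78 above base). About 0.2 kg. Origin: base centre; z out through the mouth, x and y square to the flat sides. Starts lying on a flat side (x level), mouth to the robot's left within 20 degrees. It and the lids swap sides (left, right) from run to run.
- inner_lid: Inner lid, round, 64 mm high, 0.08 kg: tapered cork plug 8 high (30 mm wide at the foot, 37 above), flange 52 wide, 4 thick, that rests on the canister's rim, stem, dark knob 18 wide from 32 to 64 above the origin. Origin: centre of plug's foot, z up the stem. Starts standing on its plug on the worktop inside the outer lid. Seated, its origin is 70 mm above the canister's base.
- outer_lid: Outer lid, about 0.08 kg: green cap 66 mm wide, 14 high, skirt 60 inside; brass collar 42 wide on top, 14 to 28 above the origin; a 22 mm hole through both, where the inner lid's knob stands out. Origin: centre of the skirt's lower edge, z up. Lies loose on the inner lid's flange, origin 2 mm above the inner lid's: lifting the knob carries both lids, lifting the collar only this one.
- mug: White mug, red inside, 89 x 120 x 98 mm, loose bystander; origin: centre of the underside.
- bowl: White bowl, 114 mm wide, 47 mm high, loose bystander; origin: centre of the underside.
- garlic: Head of garlic, 56 mm, loose bystander; origin: centre of the underside.
- spice_jar: Spice jar with a white cap, 47 mm wide, 98 mm high, loose bystander; origin: centre of the underside.
Mind the look-alikes: they are no part of the job. What is shaped like the canister but blue is not meant.

How it is judged:
On the way, in this order (a step that is already met when the one before it is completed fails the run):
1. the canister stands upright on the worktop (angle between canister's own z axis and vertical below 0.08 rad and height (world z) of canister below 0.008 m and linear speed of canister below 0.03 m/s), for 0.2 s.
2. both lids are on the canister: inner lid fully home in the neck, outer lid lying on it, fingers off the knob (angle between canister's own z axis and vertical below 0.08 rad and height (world z) of canister below 0.008 m and horizontal distance between inner_lid and canister below 0.007 m and z of inner_lid in the frame of canister between 0.066 and 0.0735 m and angle between the z axis of inner_lid and the z axis of canister, either way round below 0.08 rad and z of outer_lid in the frame of inner_lid below 0.006 m and horizontal distance between outer_lid and inner_lid below 0.006 m and contact force between the fingers and inner_lid below 0.1 N), for 0.2 s.
At the end, for the whole second after the job is handed in: Canister upright (0.08 rad) on the worktop, inner lid untouched and home in its neck (origin 66-73.5 mm above the base, 7 mm off axis, 0.08 rad); outer lid held still by the fingers alone, level (0.3 rad), over 66 mm above the inner lid, under 10 cm sideways of the canister (angle between canister's own z axis and vertical below 0.08 rad and height (world z) of canister below 0.008 m and horizontal distance between inner_lid and canister below 0.007 m and z of inner_lid in the frame of canister between 0.066 and 0.0735 m and angle between the z axis of inner_lid and the z axis of canister, either way round below 0.08 rad and z of outer_lid in the frame of inner_lid above 0.066 m and horizontal distance between outer_lid and canister below 0.1 m and angle between outer_lid's own z axis and vertical below 0.3 rad and contact force between the fingers and outer_lid above 1 N and contact force between each of outer_lid, the fingers and inner_lid below 0.1 N and contact force between each of outer_lid, the fingers and canister below 0.1 N and linear speed of outer_lid below 0.03 m/s); the arm keeps its last pose, push and grip.
It fails at once if the outer lid is parted from the inner lid while the inner lid is not seated in the upright canister ((z of outer_lid in the frame of inner_lid above 0.014 m or horizontal distance between outer_lid and inner_lid above 0.03 m) and not (angle between canister's own z axis and vertical below 0.08 rad and height (world z) of canister below 0.008 m and horizontal distance between inner_lid and canister below 0.007 m and z of inner_lid in the frame of canister between 0.066 and 0.0735 m and angle between the z axis of inner_lid and the z axis of canister, either way round below 0.08 rad)).
It fails at once if the mug, bowl, garlic or spice jar is moved by more than 3 cm or tipped (distance of any of mug, bowl, garlic, spice_jar from where it was at the start of the episode above 0.03 m or angle between any of mug, bowl, garlic, spice_jar's own z axis and vertical above 0.4 rad).
It also fails if it takes over 64 s, if anything falls off the work surface, if the arm or the gripper's body presses on something with over 40 N, if the wrist force passes 120 N, or if a joint passes its speed limit or range.

### The arm

A 7-joint arm with a two-finger parallel gripper is mounted at the origin on a cart in front of the work surface, level with it; the furniture and walls round the work are solid. World frame = base frame: x ahead of the robot, y to its left, z up, the work surface at z = 0. Lengths are in m, angles in rad, forces in N, time in s.
With the tool pointing down it reaches from about 0.425 to 0.925 m from the base axis. Payload 6.8 kg.
Tool frame: the origin (TCP) lies at the very end of the fingers, on their centre line; the grasp point (between the pads) lies 19 mm behind it (bot.tcp_to_grasp is the distance from the TCP to the grasp point, in m); z points along the fingers, y is the line along which they close (so a half turn about z gives the same grasp; the last joint's range is limited). The gripper opens to 85 mm and grips with 20 to 120 N. Pads are 22 mm wide; open, the fingers measure 114 mm over their backs; the gripper's body (76 mm by 85 mm) begins 54 mm behind the grasp point. The pads swing forward as they close: fully open they stand 13 mm farther back than shut.
Start: joints at [-1.312, 0.477, 0.022, 1.555, -0.011, 1.109, -0.083], TCP at [0.242, 0.63, 0.231] pointing down, gripper open.
Joint ranges: [-2.96, 2.96], [-0.34, 2.1], [-1.41, 1.46], [0.24, 2.44], [-1.37, 4.51], [0.17, 1.92], [-2.96, 2.96]. Speed limits (rad/s): [2.39, 2.39, 3.14, 3.14, 3.14, 3.14, 3.14].

### API

Orientations are given as a unit quaternion [x, y, z, w].
In Python, from bench import bot gives the robot as it stands. The module is installed in compiled form; this text tells all that it offers.
- The arm moves only by the shell command python3 -m handwheel 'ROWS'. ROWS is JSON, a list of rows, each a list of 7 numbers: the turn, a rotation vector about the tool's x, y, z in degrees, then the shift along the tool's x, y, z in mm, then the finger opening in mm, from 0 to 85.4. In form: [[ax, ay, az, tx, ty, tz, grip], ...]. A call has 1 to 5 rows; each row shifts and turns the commanded pose from where the row before left it, along the tool's axes as they then stand; what a row does not reach is not made up. A row lasts 1/10 s, in which the tool goes at most 50 mm and 8.59 degrees, less where a joint would pass 70% of its speed; a pose out of reach is approached as far as the arm can. A call is refused whole if a number of a shift passes 50 or a number of a turn 8.59, either way. A call with a gripper value outside its range is refused whole. The fingers move at their own pace and stop on an object; the grip force is fixed at half the most. Time passes only in rows, so rows that do not move let the fingers close. It gives the time, the measured TCP pose, the force, the opening and the grip force at its end, in the units of the state.
- bot.get_obs(): the state, without advancing time (a new reading comes with each control period).
- bot.read_camera(name): name is "scene" or "top" or "wrist"; returns a dict with "img" (480x640x3 uint8, red, green, blue), "range_z" (480x640 float32, m along the optical axis (not along the pixel's ray), 0 where there is no reading), "camera_matrix" (3x3 intrinsics, pixels), "D" ([k1, k2, p1, p2, k3] as OpenCV has them; the pictures are not rectified), "R" (3x3) and "t" (3): a world point X has camera coordinates R X + t; the wrist camera has in their place "T_tool_cam" (4x4, takes a point from camera to tool coordinates, whose origin is the TCP and whose axes are the flange's). Camera axes: x right, y down, z forward; pixel columns grow to the right and rows downward; lengths in m; the calibration is good to about 2 mm. A picture is of the moment at which its call begins: read the wrist's pose just before it.
- bot.close_job(): hands the job in; it is judged then, once.
The state is a dict: "time_s": time; "joints": joint angles; "joint_vel": joint speeds; "joint_torque": joint torques, N m; "eef_pos": TCP position; "tool_rot": TCP orientation; "contact_force": force on the tool from outside, world axes, zero at the start; "ft_torque": the same for the moment, N m; "grip_width": finger opening in m; "finger_force": force on a finger pad.
Only numpy, scipy, OpenCV 4.12 (cv2) and the standard library are available. Lean on these libraries where they do the work, as an engineer would, in place of code of your own. Each camera call takes 0.05 s, during which the arm holds its last target. There are 200 camera calls.

## Working session

There is one attempt and no reset: what is moved stays moved. The work goes in short steps, Python scripts to look and compute and a shell command to move; the robot and the scene stay as the last step left them, time stands still between calls to the robot, and variables do not carry over. Pictures are saved under pics/ and viewed, at most 10 in all, crops included, and the job is handed in when it is done.

```bash
mkdir -p pics; cat > h.py <<'E'
from bench import bot
import numpy as np, cv2, json
from scipy.spatial.transform import Rotation as Ro
def cam(n):
    o=bot.get_obs(); c=bot.read_camera(n); c={k:(np.array(v) if not isinstance(v,str) else v) for k,v in c.items()}
    if n=='wrist':
        T=c['T_tool_cam']; R=Ro.from_quat(o['tool_rot']).as_matrix()
        Rwc=R@T[:3,:3]; twc=R@T[:3,3]+np.array(o['eef_pos'])
        c['R']=Rwc.T; c['t']=-Rwc.T@twc
    return c
def world(c,pts,z=None):
    """pixels -> world, by depth (or on the plane z)"""
    pts=np.array(pts,float).reshape(-1,2)
    n=cv2.undistortPoints(pts.reshape(-1,1,2),c['camera_matrix'],c['D']).reshape(-1,2)
    ray=np.c_[n,np.ones(len(n))]
    if z is None:
        d=c['range_z'][pts[:,1].astype(int),pts[:,0].astype(int)]
    else:
        o=-c['R'].T@c['t']; rw=ray@c['R']; d=(z-o[2])/rw[:,2]
    return (ray*d[:,None]-c['t'])@c['R']
def save(n,img): cv2.imwrite('pics/'+n+'.png',img[:,:,::-1])
E
python3 - <<'E'
from h import *
a=cam('scene');b=cam('top')
save('s1',a['img']);save('t1',b['img'])
import pickle;pickle.dump((a,b),open('c1.pkl','wb'))
o=bot.get_obs();print(o['eef_pos'],o['tool_rot'],o['grip_width'],o['time_s'])
for c in(a,b):print(-c['R'].T@c['t'],c['R'].round(2).tolist())
E
```

```text
[0.24186378 0.62960246 0.23040548] [ 1.82335156e-01  9.83236079e-01 -8.32861333e-04 -1.01805823e-04] 0.08530299243708242 0.1
[-0.30906897 -0.63117871  1.27867399] [[0.53, -0.85, -0.02], [-0.67, -0.4, -0.62], [0.52, 0.34, -0.78]]
[ 0.30751585 -0.12096919  1.55013744] [[-0.01, -1.0, -0.01], [-0.99, 0.01, -0.14], [0.14, 0.01, -0.99]]
```

View pics/s1.png

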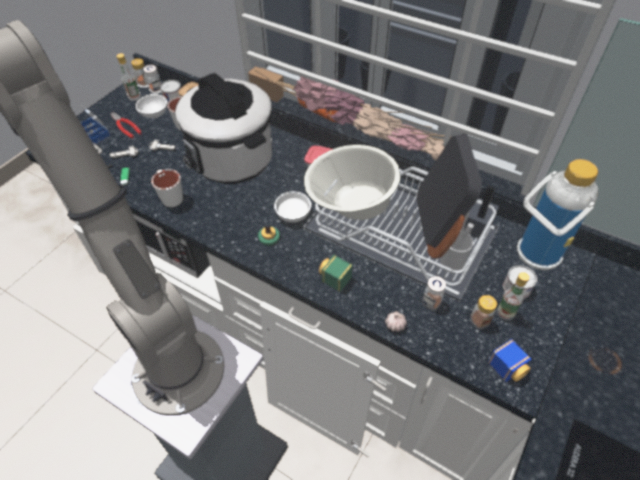

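View pics/t1.png

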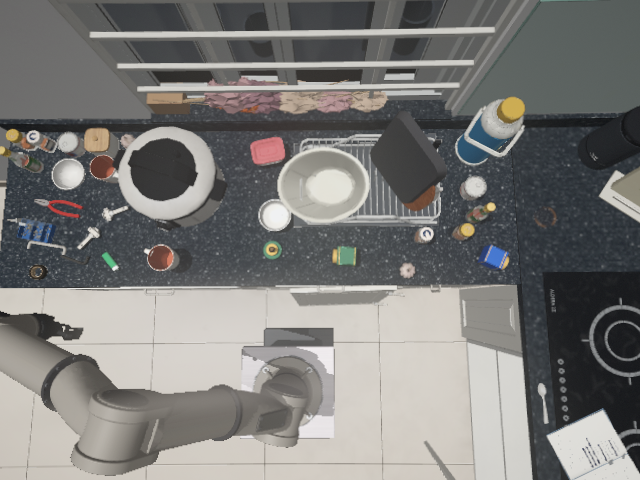

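Candidates: green lying box at top (345,256) / scene (336,272) is the canister. The blue one at top (495,257) is the look-alike, and the green thing at (110,261) is only an eraser. The lids are at top (272,250), with the bowl behind at (274,214), the mug at (160,257), the garlic at (407,270) and the spice jar at (425,235). I'll check this in a close crop.

```bash
python3 - <<'E'
from h import *
import pickle;a,b=pickle.load(open('c1.pkl','rb'))
A=cv2.resize(a['img'][215:315,235:365],None,fx=5,fy=5,interpolation=2)
B=cv2.resize(b['img'][225:285,250:370],None,fx=5.4166,fy=5.4166,interpolation=2)[:,:650]
A=cv2.resize(A,(450,346));B=cv2.resize(B,(500,250))
im=np.zeros((600,500,3),np.uint8);im[:346,:450]=A;im[350:600,:500]=B;save('crop1',im)
P=world(b,[[345,256],[337,256],[352,256],[272,250],[274,214],[407,270],[425,235],[160,257]]);print(P.round(3))
# point clouds from both cameras by colour, near canister / lids
for n,c in(('scene',a),('top',b)):
    v,u=np.mgrid[0:480,0:640];pts=np.c_[u.ravel(),v.ravel()]
    W=world(c,pts);hsv=cv2.cvtColor(c['img'],cv2.COLOR_RGB2HSV).reshape(-1,3)
    for nm,p in(('can',P[0]),('lid',P[3])):
        m=(np.hypot(*(W[:,:2]-p[:2]).T)<.08)&(W[:,2]>.015)&(W[:,2]<.12)
        X=W[m];print(n,nm,m.sum(),X.mean(0).round(3),X.min(0).round(3),X.max(0).round(3),cv2.minAreaRect(X[X[:,2]>(.05 if nm=='can' else .0)][:,:2].astype(np.float32)*1000))
        t=X[X[:,2]>X[:,2].max()-.012];print('  top',t.mean(0).round(3))
E
```

```text
[[ 0.457 -0.202  0.063]
 [ 0.458 -0.175  0.061]
 [ 0.457 -0.226  0.065]
 [ 0.484  0.053  0.032]
 [ 0.617  0.049  0.012]
 [ 0.409 -0.414  0.052]
 [ 0.523 -0.47   0.098]
 [ 0.463  0.449  0.023]]
scene can 720 [ 0.45  -0.205  0.051] [ 0.423 -0.24   0.015] [ 0.491 -0.155  0.069] ((456.3527526855469, -198.57994079589844), (80.1834487915039, 67.50390625), 87.72391510009766)
  top [ 0.457 -0.206  0.061]
scene lid 264 [0.495 0.049 0.029] [0.453 0.018 0.015] [0.559 0.086 0.063] ((506.71368408203125, 52.88319396972656), (65.10096740722656, 106.78081512451172), 86.55736541748047)
  top [0.482 0.052 0.056]
top can 418 [ 0.457 -0.201  0.06 ] [ 0.426 -0.259  0.016] [ 0.512 -0.161  0.072] ((459.01947021484375, -199.69754028320312), (77.02310180664062, 62.83512496948242), 85.58798217773438)
  top [ 0.458 -0.206  0.064]
top lid 238 [0.495 0.052 0.026] [0.453 0.02  0.015] [0.564 0.083 0.061] ((507.8845520019531, 50.196563720703125), (60.40361022949219, 110.42528533935547), 81.38813018798828)
  top [0.531 0.054 0.052]
```

View pics/crop1.png

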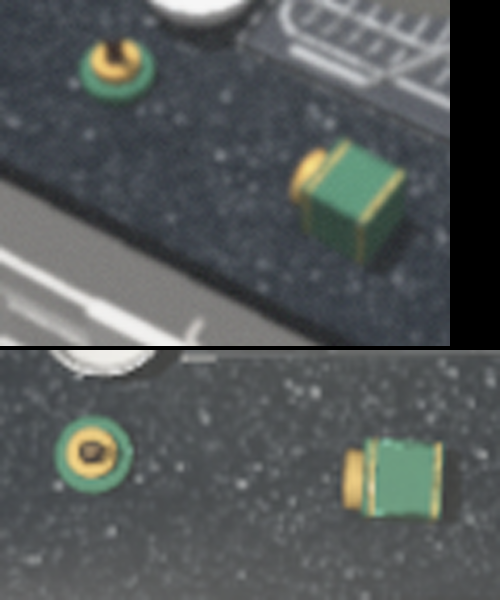

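The crop shows the green canister at scene crop (350,205), mouth toward +y, axis nearly along y. The lids are nested and upright at (117,70), knob in the middle. The body centre is at about (0.457,-0.206) and the lids at (0.484,0.053). I'm moving over the lids first.

```bash
H="python3 -m handwheel"
python3 -m handwheel '[[0,0,0,-33,-35,0,85],[0,0,0,-33,-35,0,85],[0,0,0,-33,-35,0,85],[0,0,0,-33,-35,0,85],[0,0,0,-33,-35,0,85]]'
python3 -m handwheel '[[0,0,0,-33,-35,0,85],[0,0,0,-33,-35,0,85],[0,0,0,-33,-35,0,85],[0,0,0,-33,-35,0,85],[0,0,0,-33,-35,0,85]]'
python3 -m handwheel '[[0,0,8,0,0,0,85],[0,0,8,0,0,0,85],[0,0,8,0,0,0,85],[0,0,8,0,0,0,85],[0,0,8,0,0,0,85]]'
python3 -m handwheel '[[0,0,8,0,0,0,85],[0,0,8,0,0,0,85],[0,0,8,0,0,0,85],[0,0,5,0,0,0,85],[0,0,0,0,0,0,85]]'
python3 -c "
from h import *
o=bot.get_obs();print(o['eef_pos'],Ro.from_quat(o['tool_rot']).as_matrix().round(3).tolist(),o['joints'])"
```

```text
time_s: 0.6
eef_pos: [0.3337, 0.4054, 0.231]
tool_rot: [0.182, 0.983, -0.0, -0.0]
contact_force: [0.3, 0.2, -0.0]
grip_width: 0.0849
finger_force: 0.0
time_s: 1.1
eef_pos: [0.4247, 0.183, 0.2312]
tool_rot: [0.182, 0.983, 0.0, -0.0]
contact_force: [0.7, 0.3, 0.2]
grip_width: 0.0851
finger_force: 0.0
time_s: 1.6
eef_pos: [0.4243, 0.1849, 0.231]
tool_rot: [0.51, 0.86, -0.0, -0.0]
contact_force: [-0.7, -0.9, -0.8]
grip_width: 0.0853
finger_force: 0.0
time_s: 2.1
eef_pos: [0.4243, 0.1849, 0.2311]
tool_rot: [0.707, 0.707, -0.0, -0.0]
contact_force: [-0.1, 0.4, 0.5]
grip_width: 0.0851
finger_force: 0.0
[0.42433308 0.18489142 0.23105877] [[0.001, 1.0, -0.0], [1.0, -0.001, -0.0], [-0.0, -0.0, -1.0]] [-0.85593595  0.12030614  0.33964966  2.06126948 -0.04850783  0.96797469
 -0.49200879]
```

```bash
python3 -m handwheel '[[0,0,0,-45,6,0,85],[0,0,0,-45,6,0,85],[0,0,0,-45,6,0,85],[0,0,0,-45,6,0,85],[0,0,0,-45,6,0,85]]' | head -2
python3 -m handwheel '[[0,0,0,-45,3,0,85],[0,0,0,-45,0,0,85],[0,0,0,-45,0,0,85],[0,0,0,-10,0,0,85],[0,0,0,0,0,0,85]]'
python3 - <<'E'
from h import *
c=cam('wrist');save('w1',c['img'])
v,u=np.mgrid[0:480:2,0:640:2];W=world(c,np.c_[u.ravel(),v.ravel()])
m=(np.hypot(W[:,0]-.457,W[:,1]+.2)<.08)&(W[:,2]>.052)&(W[:,2]<.075);X=W[m]
print(m.sum(),X.mean(0).round(4),cv2.minAreaRect(X[:,:2].astype(np.float32)*1000))
print(np.array(bot.get_obs()['joints']).round(2))
import pickle;pickle.dump(c,open('w1.pkl','wb'))
E
```

```text
time_s: 2.6
eef_pos: [0.4543, -0.0417, 0.2314]
time_s: 3.1
eef_pos: [0.4569, -0.1868, 0.2312]
tool_rot: [0.708, 0.706, -0.0, 0.0]
contact_force: [0.4, 2.0, 0.3]
grip_width: 0.0848
finger_force: 0.0
1732 [ 0.4595 -0.1997  0.0621] ((459.51361083984375, -198.11587524414062), (77.85346984863281, 62.3673095703125), 86.3275375366211)
[-0.31  0.2   0.65  2.01 -0.14  0.98  0.42]
```

View pics/w1.png

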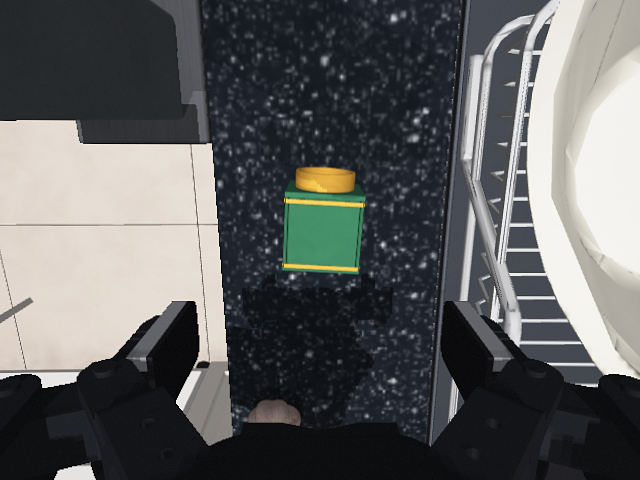

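The wrist picture shows the canister body at (284-364, 196-270) with its neck up the image at (325,180), yawed about -3.5°. Nothing is near it but the garlic at (273,412). I'm now tilting the tool -35° so that a 90° turn ends at +55°.

```bash
python3 -m handwheel '[[0,0,3.5,0,0,0,85],[0,-8,0,0,0,0,85],[0,-8,0,0,0,0,85],[0,-8,0,0,0,0,85],[0,-8,0,0,0,0,85]]' | head -2
python3 -m handwheel '[[0,-3,0,0,0,0,85],[0,0,0,0,0,0,85]]'
python3 - <<'E'
from h import *
o=bot.get_obs();R=Ro.from_quat(o['tool_rot']).as_matrix();print(R.round(3).tolist(),np.array(o['joints']).round(2))
ax=np.array([.061,.998,0]);g=np.array([.4595,-.2035,.034])
t=g+R[:,2]*.019
print('tool shift',((t-o['eef_pos'])@R*1000).round(1), 'tcp target',t)
E
```

```text
time_s: 3.65
eef_pos: [0.4588, -0.1822, 0.2318]
time_s: 3.85
eef_pos: [0.4582, -0.1807, 0.2301]
tool_rot: [0.691, 0.657, -0.219, 0.206]
contact_force: [-0.2, 0.2, -0.3]
grip_width: 0.0851
finger_force: 0.0
[[0.041, 0.999, -0.032], [0.818, -0.052, -0.573], [-0.574, -0.003, -0.819]] [-0.75  0.25  0.71  2.13  0.55  0.97 -0.45]
tool shift [ 93.9   3.1 192.6] tcp target [ 0.45888588 -0.21438814  0.01844136]
```

```bash
python3 -m handwheel '[[0,0,0,47,3,0,85],[0,0,0,47,0,0,85],[0,0,0,0,0,40,85],[0,0,0,0,0,40,85],[0,0,0,0,0,40,85]]' | head -4
python3 -m handwheel '[[0,0,0,0,0,36,85],[0,0,0,0,0,36,85],[0,0,0,0,0,0,85]]'
python3 - <<'E'
from h import *
o=bot.get_obs();R=Ro.from_quat(o['tool_rot']).as_matrix();print(np.array(o['joints']).round(2))
g=np.array([.4595,-.2035,.034]);t=g+R[:,2]*.019
print('tool shift',((t-o['eef_pos'])@R*1000).round(1))
E
```

```text
time_s: 4.35
eef_pos: [0.4618, -0.1764, 0.078]
tool_rot: [0.694, 0.654, -0.217, 0.206]
contact_force: [1.1, 0.2, 0.5]
time_s: 4.65
eef_pos: [0.4559, -0.2203, 0.0181]
tool_rot: [0.695, 0.653, -0.221, 0.204]
contact_force: [-0.3, 0.6, 0.1]
grip_width: 0.085
finger_force: 0.0
[-0.56  0.73  0.63  2.23  0.52  0.41 -0.6 ]
tool shift [ 4.8  2.5 -3.8]
```

```bash
python3 -m handwheel '[[0,0,0,5,2.5,-3,85],[0,0,0,0,0,0,60],[0,0,0,0,0,0,50],[0,0,0,0,0,0,50],[0,0,0,0,0,0,50]]' 
python3 -m handwheel '[[0,0,0,0,0,0,50],[0,0,0,-10,0,-14,50],[0,0,0,-20,0,-29,50],[0,0,0,-20,0,-29,50],[0,0,0,-20,0,-29,50]]'
python3 - <<'E'
from h import *
o=bot.get_obs();R=Ro.from_quat(o['tool_rot']).as_matrix();print(R.round(3).tolist(),np.array(o['joints']).round(2))
E
```

```text
time_s: 5.15
eef_pos: [0.4628, -0.211, 0.0208]
tool_rot: [0.695, 0.654, -0.217, 0.206]
contact_force: [-0.1, 3.5, 6.5]
grip_width: 0.0614
finger_force: 64.4
time_s: 5.65
eef_pos: [0.4615, -0.211, 0.1444]
tool_rot: [0.695, 0.654, -0.218, 0.206]
contact_force: [0.5, -0.1, -1.6]
grip_width: 0.0614
finger_force: 65.7
[[0.05, 0.998, -0.033], [0.819, -0.06, -0.571], [-0.572, 0.001, -0.82]] [-0.63  0.44  0.68  2.19  0.53  0.71 -0.48]
```

```bash
python3 -m handwheel '[[0,8,0,0,0,0,50],[0,8,0,0,0,0,50],[0,8,0,0,0,0,50],[0,8,0,0,0,0,50],[0,8,0,0,0,0,50]]' | head -3
python3 -m handwheel '[[0,8,0,0,0,0,50],[0,8,0,0,0,0,50],[0,8,0,0,0,0,50],[0,8,0,0,0,0,50],[0,8,0,0,0,0,50]]' | head -3
python3 -m handwheel '[[0,8,0,0,0,0,50],[0,2,0,0,0,0,50],[0,0,0,0,0,0,50]]'
python3 - <<'E'
from h import *
o=bot.get_obs();R=Ro.from_quat(o['tool_rot']).as_matrix();print(R.round(3).tolist(),np.array(o['joints']).round(2))
E
```

```text
time_s: 6.15
eef_pos: [0.4626, -0.2111, 0.1452]
tool_rot: [0.727, 0.685, 0.036, -0.03]
time_s: 6.65
eef_pos: [0.4621, -0.2126, 0.1446]
tool_rot: [0.672, 0.633, 0.281, -0.262]
time_s: 6.95
eef_pos: [0.461, -0.2123, 0.1419]
tool_rot: [0.647, 0.608, 0.336, -0.316]
contact_force: [0.1, 0.8, -2.1]
grip_width: 0.0616
finger_force: 65.8
[[0.037, 0.998, 0.05], [0.573, -0.062, 0.817], [0.818, -0.001, -0.575]] [ 0.64  0.72  0.13  1.76 -0.76  1.48  1.11]
```

```bash
python3 -m handwheel '[[0,0,0,-9,5,31,50],[0,0,0,-9,5,31,50],[0,0,0,-9,5,31,50],[0,0,0,-9,0,31,50],[0,0,0,0,0,0,50]]'
python3 - <<'E'
from h import *
o=bot.get_obs();R=Ro.from_quat(o['tool_rot']).as_matrix()
print((np.array(o['eef_pos'])-.019*R[:,2]).round(4),np.array(o['joints']).round(2))
c=cam('scene');p,_=cv2.projectPoints(np.array([[.475,-.14,.05]]),cv2.Rodrigues(c['R'])[0],c['t'],c['camera_matrix'],c['D']);u,v=p.ravel().astype(int);print(u,v)
save('s2',cv2.resize(c['img'][v-45:v+45,u-60:u+60],None,fx=6,fy=6,interpolation=2))
v,u=np.mgrid[0:480,0:640];W=world(c,np.c_[u.ravel(),v.ravel()])
m=(abs(W[:,0]-.475)<.06)&(abs(W[:,1]+.14)<.06)&(W[:,2]<.14)
rgb=c['img'].reshape(-1,3).astype(int);g=m&(rgb[:,1]>rgb[:,0]+25);X=W[g];print('green',g.sum(),X.min(0).round(3),X.max(0).round(3))
y=m&(rgb[:,0]>rgb[:,2]+60)&(rgb[:,0]>130);Y=W[y];print('brass',y.sum(),Y.min(0).round(3),Y.max(0).round(3),Y.mean(0).round(3))
E
```

```text
time_s: 7.45
eef_pos: [0.4808, -0.1265, 0.0417]
tool_rot: [0.644, 0.61, 0.335, -0.319]
contact_force: [-0.5, 0.5, -0.7]
grip_width: 0.0613
finger_force: 65.7
[ 0.48   -0.1421  0.0526] [ 0.56  0.83  0.06  1.86 -0.86  1.26  1.19]
320 256
green 112 [ 0.448 -0.168  0.07 ] [ 0.516 -0.103  0.085]
brass 70 [ 0.455 -0.16   0.018] [ 0.509 -0.108  0.102] [ 0.483 -0.135  0.083]
```

View pics/s2.png

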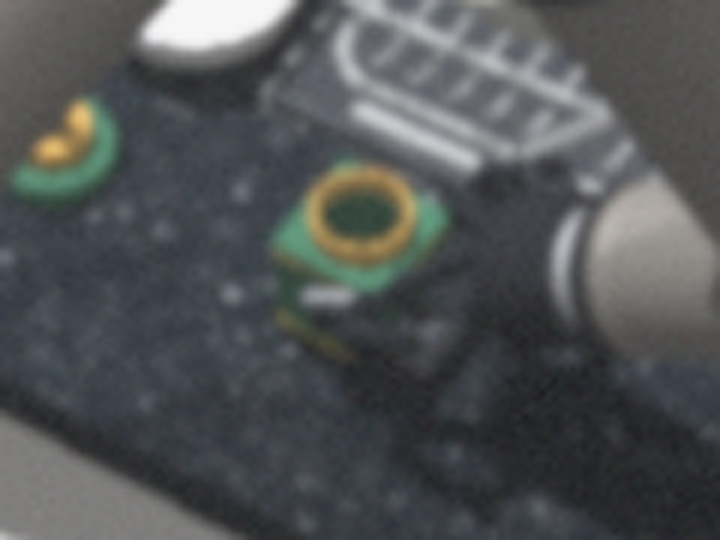

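The picture shows the canister upright in the grip, mouth up at (360,212), base about 20 mm above the worktop. I'm lowering it to contact.

```bash
python3 -m handwheel '[[0,0,0,-6.5,0,4.5,50],[0,0,0,-6.5,0,4.5,50],[0,0,0,0,0,0,50]]' |head -4
python3 -m handwheel '[[0,0,0,-2,0,1.4,50],[0,0,0,0,0,0,50]]' |head -4
python3 -m handwheel '[[0,0,0,-1.6,0,1.2,50],[0,0,0,0,0,0,50]]' |head -4
```

```text
time_s: 7.8
eef_pos: [0.4824, -0.1336, 0.0278]
tool_rot: [0.646, 0.608, 0.338, -0.315]
contact_force: [-0.6, -1.6, 8.7]
time_s: 8.0
eef_pos: [0.4824, -0.1336, 0.0279]
tool_rot: [0.645, 0.607, 0.339, -0.316]
contact_force: [-3.9, -4.9, 24.8]
time_s: 8.2
eef_pos: [0.4824, -0.1335, 0.0279]
tool_rot: [0.645, 0.607, 0.34, -0.317]
contact_force: [-6.6, -7.2, 36.4]
```

```bash
python3 -m handwheel '[[0,0,0,2.5,0,-1.8,50],[0,0,0,0,0,0,50]]' |head -4
python3 -m handwheel '[[0,0,0,0,0,0,65],[0,0,0,0,0,0,85],[0,0,0,0,0,0,85],[0,0,0,0,0,-15,85],[0,0,0,0,0,-25,85]]' 
python3 -m handwheel '[[0,0,0,0,0,-40,85],[0,0,0,0,0,-40,85],[0,0,0,0,0,-30,85],[0,-8,0,10,0,-10,85],[0,-8,0,10,0,-10,85]]'|head -3
python3 -m handwheel '[[0,-8,0,10,0,-10,85],[0,-8,0,0,0,0,85],[0,-8,0,0,0,0,85],[0,-8,0,0,0,0,85],[0,-8,0,0,0,0,85]]'|head -3
python3 - <<'E'
from h import *
o=bot.get_obs();R=Ro.from_quat(o['tool_rot']).as_matrix();print(R.round(3).tolist(),np.array(o['joints']).round(2))
c=cam('wrist');save('w2',c['img'])
E
```

```text
time_s: 8.4
eef_pos: [0.4824, -0.1336, 0.0278]
tool_rot: [0.646, 0.608, 0.338, -0.315]
contact_force: [-2.2, -3.3, 15.4]
time_s: 8.9
eef_pos: [0.4787, -0.1642, 0.0479]
tool_rot: [0.646, 0.608, 0.336, -0.318]
contact_force: [0.4, -0.9, 0.5]
grip_width: 0.085
finger_force: 0.0
time_s: 9.4
eef_pos: [0.4727, -0.2618, 0.1386]
tool_rot: [0.689, 0.644, 0.241, -0.226]
time_s: 9.9
eef_pos: [0.4742, -0.2576, 0.1548]
tool_rot: [0.729, 0.684, -0.007, 0.009]
[[0.063, 0.998, 0.002], [0.998, -0.063, -0.023], [-0.023, 0.004, -1.0]] [ 0.04  0.36  0.41  1.99 -0.16  0.82  0.47]
```

View pics/w2.png

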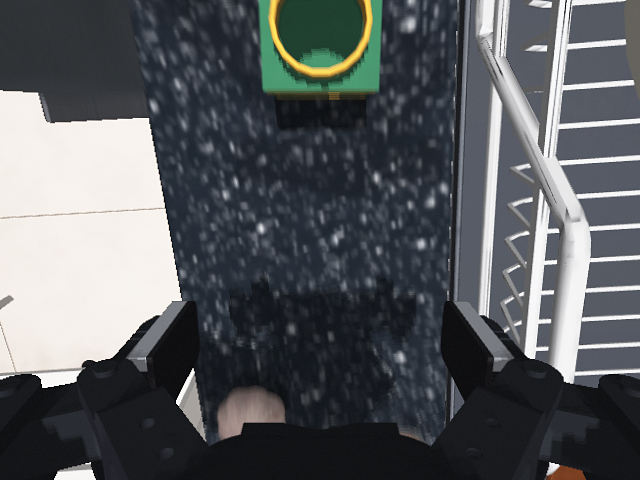

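The canister stands alone, mouth up at (320,25). I'm rising to a spot that sees both canister and lids.

```bash
python3 -m handwheel '[[0,-1.3,0,45,0,-20,85],[0,0,0,45,0,-30,85],[0,0,0,45,0,-30,85],[0,0,0,45,0,-20,85],[0,0,0,30,0,0,85]]'|head -3
python3 -m handwheel '[[0,0,0,0,0,0,85],[0,0,0,0,0,0,85]]'|head -3
python3 - <<'E'
from h import *
o=bot.get_obs();R=Ro.from_quat(o['tool_rot']).as_matrix();print(R.round(3).tolist(),np.array(o['joints']).round(2))
c=cam('wrist');save('w3',c['img'])
import pickle;pickle.dump(c,open('w3.pkl','wb'))
v,u=np.mgrid[0:480,0:640];P=np.c_[u.ravel(),v.ravel()];W=world(c,P)
for nm,(x,y),lo,hi in(('rim',(.48,-.15),.072,.09),('bodytop',(.48,-.15),.056,.07),('knob',(.484,.053),.056,.075),('collar',(.484,.053),.022,.034),('cap',(.484,.053),.011,.02)):
    m=(np.hypot(W[:,0]-x,W[:,1]-y)<.06)&(W[:,2]>lo)&(W[:,2]<hi);X=W[m]
    if len(X)<10:print(nm,len(X));continue
    print(nm,m.sum(),X.mean(0).round(4),X.min(0).round(4),X.max(0).round(4),cv2.minEnclosingCircle(X[:,:2].astype(np.float32)*1000),cv2.minAreaRect(X[:,:2].astype(np.float32)*1000)[2], 'px',P[m].mean(0).round())
E
```

```text
time_s: 10.45
eef_pos: [0.488, -0.0476, 0.2446]
tool_rot: [0.728, 0.685, -0.012, 0.015]
time_s: 10.65
eef_pos: [0.4862, -0.0506, 0.2416]
tool_rot: [0.728, 0.685, -0.015, 0.013]
[[0.061, 0.998, -0.003], [0.997, -0.061, -0.04], [-0.04, -0.001, -0.999]] [-0.36  0.16  0.35  2.   -0.02  1.   -0.07]
rim 950 [ 0.4819 -0.1434  0.0772] [ 0.4569 -0.1687  0.072 ] [ 0.5063 -0.1187  0.0808] ((481.70361328125, -143.5469512939453), 25.162147521972656) 44.52507019042969 px [321. 313.]
bodytop 2570 [ 0.4822 -0.1356  0.0646] [ 0.4492 -0.176   0.056 ] [ 0.5145 -0.1103  0.07  ] ((481.7469177246094, -143.4669189453125), 43.25858688354492) 86.69955444335938 px [321. 298.]
knob 18 [0.488  0.0482 0.0622] [0.4811 0.0471 0.0575] [0.4944 0.0521 0.0663] ((487.75494384765625, 50.58534240722656), 6.803393363952637) 13.03209114074707 px [313.  66.]
collar 1842 [0.4865 0.056  0.0309] [0.4659 0.0353 0.0224] [0.5068 0.0763 0.034 ] ((486.42767333984375, 55.69091033935547), 20.680044174194336) 44.64911651611328 px [312.  59.]
cap 3054 [0.4868 0.0564 0.017 ] [0.4542 0.0238 0.0142] [0.5188 0.0882 0.0199] ((486.39813232421875, 56.183006286621094), 32.81821060180664) 86.51085662841797 px [312.  60.]
```

View pics/w3.png

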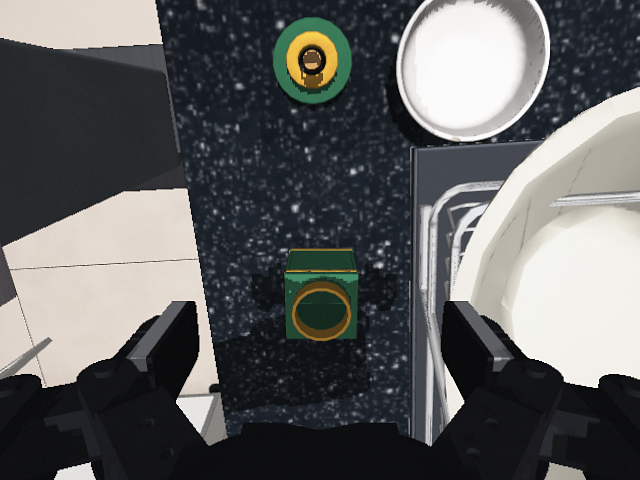

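Rim fitted at (0.4817,-0.1435), image (321,313). Lids at (0.4864,0.056), image (312,60), with the bowl at (473,68), about 70 mm to +x. All fitted radii agree with the description. I'm going over the knob with a narrow opening.

```bash
cat > to.py <<'E'
import sys
from h import *
t=np.array(eval(sys.argv[1]));o=bot.get_obs();R=Ro.from_quat(o['tool_rot']).as_matrix()
print('shift',((t-o['eef_pos'])@R*1000).round(1),'tcp',np.round(o['eef_pos'],4),'toolz',R[:,2].round(3),'y',R[:,1].round(3),'F',np.round(o['contact_force'],1),'w',round(o['grip_width'],4),'ff',np.round(o['finger_force'],1),o['time_s'])
E
python3 -m handwheel '[[0,2.3,0,36,-2,0,45],[0,0,0,36,-2,20,45],[0,0,0,34,-2,25,45],[0,0,0,0,0,25,45],[0,0,0,0,0,0,45]]'|head -2
python3 -m handwheel '[[0,0,0,0,0,0,45],[0,0,0,0,0,0,45]]'|head -1
python3 to.py '(.4864,.056,.034)'
```

```text
time_s: 11.2
eef_pos: [0.4846, 0.0544, 0.167]
time_s: 11.4
shift [  1.6  -1.7 137. ] tcp [0.4878 0.0543 0.171 ] toolz [ 0.002  0.    -1.   ] y [ 0.998 -0.065  0.002] F [ 0.8 -0.6  0.2] w 0.0451 ff 0.0 11.4
```

```bash
python3 -m handwheel '[[0,0,0,1.6,-1.7,40,45],[0,0,0,0,0,40,45],[0,0,0,0,0,40,45],[0,0,0,0,0,0,45],[0,0,0,0,0,0,45]]'|head -4
python3 to.py '(.4864,.056,.034)'
```

```text
time_s: 11.9
eef_pos: [0.4859, 0.0569, 0.0509]
tool_rot: [0.729, 0.685, 0.0, 0.0]
contact_force: [-0.3, 0.3, 1.2]
shift [-0.9  0.5 16.9] tcp [0.4859 0.0569 0.0509] toolz [ 0. -0. -1.] y [ 0.998 -0.063  0.   ] F [-0.3  0.3  1.2] w 0.0453 ff 0.0 11.9
```

```bash
python3 -m handwheel '[[0,0,0,-0.5,0,14,45],[0,0,0,0,0,0,30],[0,0,0,0,0,0,10],[0,0,0,0,0,0,10],[0,0,0,0,0,0,10]]'
python3 -m handwheel '[[0,0,0,0,0,-4,10],[0,0,0,0,0,-20,10],[0,0,0,0,0,-30,10],[0,0,0,0,0,-30,10],[0,0,0,0,0,-20,10]]'
python3 -m handwheel '[[0,0,0,0,0,-15,10],[0,0,0,0,0,0,10]]'|head -2
python3 to.py '(.4817,-.1435,.152)'
python3 - <<'E'
from h import *
c=cam('scene');p,_=cv2.projectPoints(np.array([[.486,.056,.13]]),cv2.Rodrigues(c['R'])[0],c['t'],c['camera_matrix'],c['D']);u,v=p.ravel().astype(int);print(u,v)
save('s3',cv2.resize(c['img'][v-45:v+45,u-60:u+60],None,fx=6,fy=6,interpolation=2))
E
```

```text
time_s: 12.4
eef_pos: [0.4865, 0.0572, 0.038]
tool_rot: [0.729, 0.685, 0.001, 0.001]
contact_force: [-2.5, -0.1, 6.2]
grip_width: 0.0161
finger_force: 58.5
time_s: 12.9
eef_pos: [0.4861, 0.0571, 0.1428]
tool_rot: [0.729, 0.685, 0.001, 0.001]
contact_force: [1.5, 0.4, -2.3]
grip_width: 0.0165
finger_force: 58.7
time_s: 13.1
eef_pos: [0.4868, 0.0574, 0.1577]
shift [-200.9    7.3    5.3] tcp [0.4868 0.0574 0.1577] toolz [ 0.005  0.002 -1.   ] y [ 0.998 -0.062  0.005] F [ 1.   0.5 -2. ] w 0.016 ff 58.7 13.1
265 209
```

View pics/s3.png

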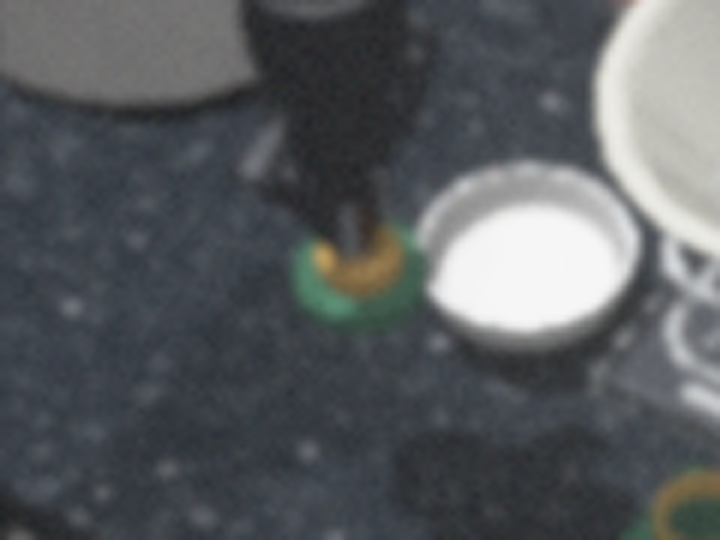

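Both lids hang level from the knob. I'm carrying them over the canister.

```bash
python3 -m handwheel '[[0,0,0,-10,0.7,0,10],[0,0,0,-20,0.7,0,10],[0,0,0,-30,0.7,0,10],[0,0,0,-30,0.7,0,10],[0,0,0,-30,1,0,10]]'|head -2
python3 -m handwheel '[[0,0,0,-30,1,0,10],[0,0,0,-25,1,0,10],[0,0,0,-15,0.7,0,10],[0,0,0,-8,0.5,0,10],[0,0,0,0,0,0,10]]'|head -2
python3 -m handwheel '[[0,0,0,0,0,0,10],[0,0,0,0,0,0,10]]'|head -2
python3 to.py '(.4817,-.1435,.125)'
```

```text
time_s: 13.65
eef_pos: [0.4804, -0.0648, 0.1537]
time_s: 14.15
eef_pos: [0.4792, -0.1423, 0.1541]
time_s: 14.35
eef_pos: [0.48, -0.1398, 0.1545]
shift [-3.6  1.9 29.5] tcp [ 0.48   -0.1398  0.1545] toolz [-0.001  0.    -1.   ] y [ 0.998 -0.06  -0.001] F [ 0.3 -0.3 -0.7] w 0.016 ff 58.7 14.35
```

```bash
python3 -m handwheel '[[0,0,0,-2.7,1.9,10,10],[0,0,0,0,0,10,10],[0,0,0,0,0,9,10],[0,0,0,0,0,0,10],[0,0,0,0,0,0,10]]'|head -4
python3 to.py '(.4817,-.1425,.109)'
```

```text
time_s: 14.85
eef_pos: [0.4814, -0.1437, 0.1253]
tool_rot: [0.729, 0.685, -0.0, -0.0]
contact_force: [1.3, -0.4, -1.0]
shift [ 1.2  0.2 16.3] tcp [ 0.4814 -0.1437  0.1253] toolz [-0.001  0.    -1.   ] y [ 0.998 -0.061 -0.001] F [ 1.3 -0.4 -1. ] w 0.0166 ff 58.7 14.85
```

```bash
python3 -m handwheel '[[0,0,0,1,0,6,10],[0,0,0,0,0,5,10],[0,0,0,0,0,4,10],[0,0,0,0,0,0,10]]'|head -4
python3 -m handwheel '[[0,0,0,0,0,1.5,10],[0,0,0,0,0,0,10]]'|head -4
python3 -m handwheel '[[0,0,0,0,0,1.5,10],[0,0,0,0,0,0,10]]'|head -4
```

```text
time_s: 15.25
eef_pos: [0.4814, -0.1427, 0.1102]
tool_rot: [0.728, 0.685, -0.0, -0.0]
contact_force: [0.1, 0.5, -1.5]
time_s: 15.45
eef_pos: [0.4818, -0.1428, 0.1092]
tool_rot: [0.728, 0.685, 0.0, -0.0]
contact_force: [0.3, 0.8, -1.0]
time_s: 15.65
eef_pos: [0.4821, -0.1429, 0.1081]
tool_rot: [0.729, 0.685, 0.0, 0.0]
contact_force: [-1.3, -0.7, 1.3]
```

```bash
python3 -m handwheel '[[0,0,0,0,0,1.5,10],[0,0,0,0,0,0,10]]'|head -4
python3 -m handwheel '[[0,0,0,0,0,1,10],[0,0,0,0,0,0,10]]'|head -4
```

```text
time_s: 15.85
eef_pos: [0.4824, -0.1429, 0.108]
tool_rot: [0.729, 0.685, 0.001, 0.0]
contact_force: [-6.3, 1.3, 18.9]
time_s: 16.05
eef_pos: [0.4826, -0.143, 0.1079]
tool_rot: [0.729, 0.685, 0.001, 0.0]
contact_force: [-8.7, 2.8, 30.2]
```

Seated with firm contact at the expected height. I'm relieving the push, releasing and rising to look.

```bash
python3 -m handwheel '[[0,0,0,0,0,-2.5,10],[0,0,0,0,0,0,10],[0,0,0,0,0,0,25],[0,0,0,0,0,0,40],[0,0,0,0,0,0,40]]'|head -4
python3 -m handwheel '[[0,0,0,0,0,-10,40],[0,0,0,0,0,-30,40],[0,0,0,0,0,-40,60],[0,0,0,0,0,-40,60],[0,0,0,-30,0,0,60]]'|head -4
python3 -m handwheel '[[0,0,0,0,0,0,60],[0,0,0,0,0,0,60]]'|head -2
python3 - <<'E'
from h import *
c=cam('wrist')
v,u=np.mgrid[0:480,0:640];P=np.c_[u.ravel(),v.ravel()];W=world(c,P)
rgb=c['img'].reshape(-1,3).astype(int)
near=np.hypot(W[:,0]-.482,W[:,1]+.143)<.05
px=P[near&(W[:,2]>.07)].mean(0).astype(int);print(px)
for nm,lo,hi in(('knob',.12,.145),('collar',.094,.106),('cap',.08,.09)):
    m=near&(W[:,2]>lo)&(W[:,2]<hi);X=W[m]
    if len(X)>5:
        q=np.linalg.lstsq(np.c_[X[:,:2],np.ones(len(X))],X[:,2],rcond=None)[0]
        print(nm,len(X),X.mean(0).round(4),cv2.minEnclosingCircle(X[:,:2].astype(np.float32)*1000),'slope',q[:2].round(3))
y0=max(px[1]-120,0);x0=max(px[0]-160,0);save('w4',cv2.resize(c['img'][y0:y0+240,x0:x0+320],None,fx=2,fy=2))
E
python3 to.py '(.4817,-.1435,.09)'
```

```text
time_s: 16.55
eef_pos: [0.4818, -0.1427, 0.1075]
tool_rot: [0.728, 0.685, -0.0, -0.0]
contact_force: [0.2, -0.6, -0.7]
time_s: 17.05
eef_pos: [0.4841, -0.1704, 0.2335]
tool_rot: [0.726, 0.687, 0.004, 0.003]
contact_force: [1.1, -0.5, -0.4]
time_s: 17.25
eef_pos: [0.4797, -0.1732, 0.2282]
[319 368]
knob 83 [ 0.4826 -0.1371  0.1276] ((482.29583740234375, -141.65640258789062), 8.50413990020752) slope [0.039 0.264]
collar 2549 [ 0.4817 -0.1438  0.1011] ((481.5628967285156, -144.2251739501953), 20.9389705657959) slope [-0.001 -0.002]
cap 3875 [ 0.4818 -0.1416  0.087 ] ((481.5277099609375, -144.15977478027344), 32.95474624633789) slope [0.    0.001]
shift [ 28.9   0.3 137.8] tcp [ 0.4797 -0.1724  0.2278] toolz [-0.  0. -1.] y [ 0.998 -0.062 -0.   ] F [-0.7  0.7  0.8] w 0.0603 ff 0.0 17.3
```

View pics/w4.png

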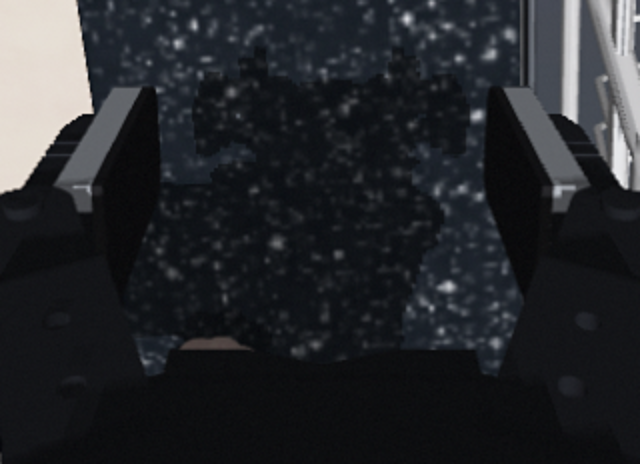

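The crop missed (it shows only worktop and fingers), but the depth fit is clear: collar top at 0.101, level, centred at (0.4816,-0.144), so both lids are seated. Next I take the collar.

```bash
python3 -m handwheel '[[0,0,0,28.5,0,0,60],[0,0,0,0,0,40,60],[0,0,0,0,0,40,60],[0,0,0,0,0,35,60],[0,0,0,0,0,0,60]]'|head -4
python3 -m handwheel '[[0,0,0,0,0,0,60],[0,0,0,0,0,0,60]]'|head -4
python3 to.py '(.4816,-.144,.0895)'
```

```text
time_s: 17.8
eef_pos: [0.4781, -0.1424, 0.1087]
tool_rot: [0.728, 0.686, -0.003, -0.004]
contact_force: [-0.6, 0.0, -0.3]
time_s: 18.0
eef_pos: [0.483, -0.1444, 0.1144]
tool_rot: [0.728, 0.685, 0.001, 0.001]
contact_force: [1.1, -0.7, -0.2]
shift [ 0.3 -1.4 24.9] tcp [ 0.483  -0.1444  0.1144] toolz [ 0.002 -0.    -1.   ] y [ 0.998 -0.061  0.002] F [ 1.1 -0.7 -0.2] w 0.0598 ff 0.0 18.0
```

```bash
python3 -m handwheel '[[0,0,0,0,-1,12,60],[0,0,0,0,0,9,60],[0,0,0,0,0,0,60],[0,0,0,0,0,0,60]]'|head -4
python3 to.py '(.4816,-.144,.0895)'
```

```text
time_s: 18.4
eef_pos: [0.4805, -0.1442, 0.0916]
tool_rot: [0.729, 0.685, -0.0, -0.0]
contact_force: [-0.1, -0.1, 0.8]
shift [0.3 1.1 2.1] tcp [ 0.4805 -0.1442  0.0916] toolz [-0.001  0.    -1.   ] y [ 0.998 -0.061 -0.001] F [-0.1 -0.1  0.8] w 0.0599 ff 0.0 18.4
```

```bash
python3 -m handwheel '[[0,0,0,0,0.8,1.5,60],[0,0,0,0,0,0,48],[0,0,0,0,0,0,40],[0,0,0,0,0,0,30],[0,0,0,0,0,0,30]]'
python3 to.py '(.4816,-.144,.170)'
```

```text
time_s: 18.9
eef_pos: [0.4817, -0.1443, 0.091]
tool_rot: [0.728, 0.685, 0.0, 0.0]
contact_force: [-2.2, 1.0, 7.6]
grip_width: 0.039
finger_force: 59.3
shift [  0.3  -0.1 -79. ] tcp [ 0.4817 -0.1443  0.091 ] toolz [ 0.  0. -1.] y [ 0.998 -0.061  0.   ] F [-2.2  1.   7.6] w 0.039 ff 59.3 18.9
```

```bash
python3 -m handwheel '[[0,0,0,0,0,-3,30],[0,0,0,0,0,-7,30],[0,0,0,0,0,-10,30],[0,0,0,0,0,-10,30],[0,0,0,0,0,-10,30]]'|head -4
python3 -m handwheel '[[0,0,0,0,0,-12,30],[0,0,0,0,0,-12,30],[0,0,0,0,0,-12,30],[0,0,0,0,0,-9,30],[0,0,0,0,0,-5,30]]'
python3 -m handwheel '[[0,0,0,0,0,0,30],[0,0,0,0,0,0,30],[0,0,0,0,0,0,30]]'
python3 - <<'E'
from h import *
c=cam('scene');p,_=cv2.projectPoints(np.array([[.482,-.144,.11]]),cv2.Rodrigues(c['R'])[0],c['t'],c['camera_matrix'],c['D']);u,v=p.ravel().astype(int)
save('s4',cv2.resize(c['img'][v-45:v+45,u-60:u+60],None,fx=6,fy=6,interpolation=2))
E
```

```text
time_s: 19.4
eef_pos: [0.4817, -0.1443, 0.1314]
tool_rot: [0.728, 0.685, 0.0, 0.0]
contact_force: [-0.2, -0.3, -0.0]
time_s: 19.9
eef_pos: [0.4819, -0.1443, 0.1814]
tool_rot: [0.728, 0.685, 0.0, 0.0]
contact_force: [-0.3, 0.5, -1.2]
grip_width: 0.0391
finger_force: 60.3
time_s: 20.2
eef_pos: [0.4811, -0.1441, 0.1798]
tool_rot: [0.728, 0.685, -0.0, -0.0]
contact_force: [-0.0, -0.8, -0.3]
grip_width: 0.0389
finger_force: 60.3
```

View pics/s4.png

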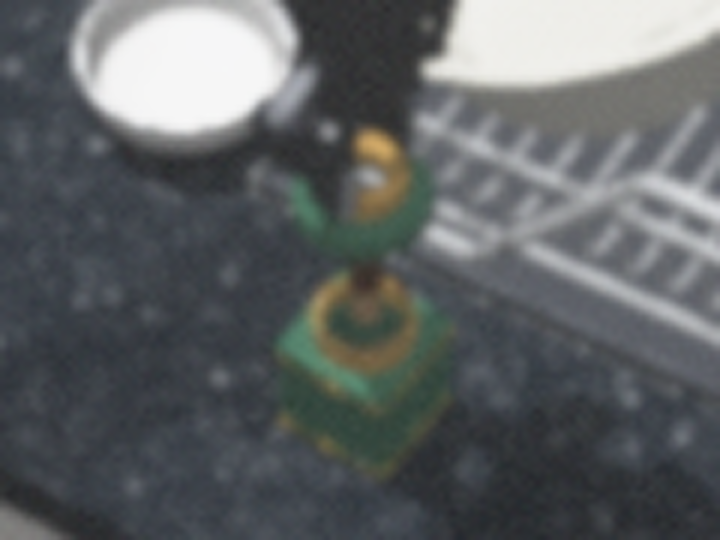

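The picture shows the cap held level at (370,200) with its hole empty, and the knob at (367,280) standing on the upright canister below. I'll do a quick depth check of the inner lid before handing in.

```bash
python3 - <<'E'
from h import *
c=cam('scene');v,u=np.mgrid[0:480,0:640];W=world(c,np.c_[u.ravel(),v.ravel()])
r=np.hypot(W[:,0]-.4816,W[:,1]+.144)
for lo,hi,rm in((.055,.07,.05),(.07,.095,.03),(.095,.15,.02),(.15,.2,.05)):
    X=W[(r<rm)&(W[:,2]>lo)&(W[:,2]<hi)]
    print(lo,len(X),X.mean(0).round(4) if len(X) else '',X.max(0).round(3) if len(X) else '')
    if lo==.07: print(np.histogram(X[:,2],bins=np.arange(.07,.096,.003)))
E
```

```text
0.055 238 [ 0.4716 -0.1494  0.0626] [ 0.513 -0.11   0.07 ]
0.07 94 [ 0.4764 -0.1464  0.078 ] [ 0.507 -0.12   0.095]
(array([19, 22, 20, 15,  7,  4,  2,  2]), array([0.07 , 0.073, 0.076, 0.079, 0.082, 0.085, 0.088, 0.091, 0.094]))
0.095 35 [ 0.4748 -0.1477  0.1147] [ 0.483 -0.141  0.131]
0.15 339 [ 0.473  -0.1538  0.1779] [ 0.516 -0.116  0.2  ]
```

```bash
python3 -c "
from bench import bot
print(bot.close_job())"
```

```text
the job is handed in; nothing more can be done
None
```

I handed the job in: the canister stands upright with the inner lid seated in its neck, and the gripper holds the outer lid level about 90 mm above its seated position. The hand-in returned no verdict, so I don't have a judged result.

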